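Bed a glued sample plate under a stage clip

ROBOT

A 6-joint arm with a two-finger parallel gripper is mounted at the origin on the work surface. World frame = base frame: x ahead of the robot, y to its left, z up, the work surface at z = 0. Lengths are in m, angles in degrees, forces in N, time in s.
With the tool pointing down it reaches from about 0.35 to 0.875 m from the base axis. Payload 4.2 kg.
Tool frame: the origin (TCP) lies midway between the tips of the shut fingers; the grasp point (between the pads) lies 19 mm behind it; z points along the fingers, y is the direction in which the jaws open and shut (so a half turn about z gives the same grasp; the last joint's range is limited). The gripper opens to 87 mm and grips with 3 to 60 N. Pads are 19 mm wide; open, the fingers measure 117 mm over their backs; the gripper's body (75 mm by 190 mm) begins 51 mm behind the grasp point.
Start: joints at [-52.334, 22.042, 0.453, 0, -68.411, -14.817], TCP at [0.243, -0.576, 0.223] pointing down, gripper open.
Joint ranges: [-179.83, 179.83], [-69.29, 118.12], [-61.27, 80.66], [-181.25, 117.63], [-171.15, -9.14], [-177.46, 177.46]. Speed limits (degrees/s): [159.86, 159.86, 180, 180, 180, 180].

INTERFACE

Orientations are given as a 3x3 rotation matrix whose columns are the frame's x, y, z axes.
In Python, from station import sense, capture, finish_job gives the robot as it stands. The module is installed in compiled form; this text tells all that it offers.
- The arm moves only by the shell command python3 -m jog 'ROWS' [OPENING]. ROWS is JSON, a list of rows, each a list of 6 numbers: the shift along the tool's x, y, z in cm, then the turn, a rotation vector about the tool's x, y, z in degrees. In form: [[dx, dy, dz, wx, wy, wz], ...]. A call has exactly 5 rows; each row shifts and turns the commanded pose from where the row before left it, along the tool's axes as they then stand; what a row does not reach is not made up. A row lasts 1/12 s, in which the tool goes at most 41.7 mm and 7.16 degrees, less where a joint would pass 70% of its speed; a pose out of reach is approached as far as the arm can. A call is refused whole if a number of a shift passes 4.17 or a number of a turn 7.16, either way. A call with a gripper value outside its range is refused whole. OPENING is the finger opening in cm, from 0 to 8.7, set as the call begins (- or left out, the last holds). The fingers move at their own pace and stop on an object; the grip force is fixed at half the most. Time passes only in rows, so rows that do not move let the fingers close, or fill a call up. It gives the time, the measured TCP pose, the force and the opening at its end, in the units of the state.
- sense(): the state, without advancing time (a new reading comes with each control period).
- capture(name): name is "scene" or "top"; returns a dict with "frame" (384x512x3 uint8, red, green, blue), "fx", "fy", "cx", "cy" (pixels), "world_to_cam" (4x4, takes a point from world to camera coordinates). Camera axes: x right, y up, looking along -z (the intrinsics and any distortion apply to the point x, -y, -z); pixel columns grow to the right and rows downward; lengths in m; the calibration is good to about 2 mm. A picture is of the moment at which its call begins. There is no depth.
- finish_job(): hands the job in, once; it reports no verdict.
The state is a dict: "time_s": time; "joints": joint angles; "joint_velocities": joint speeds; "effort": joint torques, N m; "tcp_pos": TCP position; "ee_rot": TCP orientation; "wrist_force": force on the tool from outside, world axes, zero at the start; "moment": the same for the moment, N m; "gripper_width": opening from 0.0 (shut) to 1.0 (fully open).
Only numpy, scipy, OpenCV 4.12 (cv2) and the standard library are available. Lean on these libraries where they do the work, as an engineer would, in place of code of your own. Each camera call takes 0.05 s, during which the arm holds its last target.

TASK

The glass sample plate on the small grey stage has just been glued: press down the black thumb dish on the heel of the spring clip so that its toe rises, swing the clip round its pivot screw until it points straight along the plate with its toe on the plate's bare near end, and let go so that the clip alone presses for a good two seconds. Then raise the toe in the same way and swing the clip well clear of the plate again, about to where it stood, and leave it. Press only as hard as the spring needs, do not shift the plate, and leave the things around it alone.

Things in the scene. Friction and masses are not known exactly. Their poses are not given: they have to be found in the camera images.
- stage: Fixed grey stage slab, 160 x 285 mm, top face 20 mm above the table; it carries the clip. Origin on the table straight below the pivot screw; z up; +y runs from the screw along the plate's long axis. The slab spans x -60..100 mm, y -110..175 mm.
- pivot (a point): Point on the pivot screw's upright axis at the stage's top face; axes as the stage. The clip is a straight steel strip that swings and rocks on this screw 42 mm above the face: toe 70 mm from the screw on one side, heel with a round black thumb dish on the opposite side. All but the dish is under 50 mm above the face.
- heel (a point): Point 75 mm from the screw, straight below the dish's centre, at the height of the stage's face (not the dish's); turns with the clip. Dish: 50 mm across, 44 inside its 5 mm rim, on a setting screw: its floor is 38 to 66 mm above the face, different every time and not measured: feel for it from above. Kept pressed, it follows shut fingertips round the arc by friction and rim (about 1 N).
- toe (a point): Point straight below the toe, at the height of the stage's face. Pressing the dish raises the toe: it starts at 3 N, then 0.9 N per mm; 7.5 N just lifts it over the 5 mm plate, 8.5 to 9 N is right; past 9.3 N (7 mm down) is a rigid stop; over 14 N overstrains the clip. Let go, the toe drops and presses by its spring. Unless raised, it shoves or drags the plate.
- clip (a joint): Swing of the clip about the screw, rad, counter-clockwise from above, -0.25 to 1.5. 0: strip along the stage's y axis, toe on the plate's end at stage (0, 70) mm, dish at (0, -75) mm. At angle q the dish is at stage 75 mm x (sin q, -cos q). Starts clear at 0.95 to 1.35; toe wholly off the plate from 0.55. On: within 0.15 of 0. Clear: over 0.65. Stays where left.
- plate_mid (a point): Centre (half-way up) of the loose glass plate, 50 x 100 x 5 mm, 70 g or so, long axis along the stage's y, lying flat on the stage with its middle about 100 mm from the pivot screw; axes as the plate. Its near end is 50 mm from the screw; a small round resin mount (24 mm across, 4 mm high) sits at its middle. Low 4 mm fences stand 2 to 6 mm off its far end and its -x side.
- jar: Amber jar with black cap, 60 mm across, 85 mm tall, bystander; origin at centre of underside.
- beaker: Glass beaker, 72 mm across, 90 mm tall, bystander; origin at centre of underside.
- spatula: Spatula lying flat, 200 mm long, bystander; origin under its middle.
Mind the look-alikes: they are no part of the job. What is meant by the part that bears plate_mid is not blue, and is the smaller of those in its own colour.

How it is judged (in metres and radians):
On the way, in this order (a step that is already met when the one before it is completed fails the run):
1. the clip, let go, lies straight along the plate (within 0.15 rad) and presses its end by itself for 1.8 s (value of joint clip between -0.15 and 0.15 rad and contact force between the fingers and stage below 0.2 N), for 1.8 s.
2. the clip is swung clear of the plate (over 0.65 rad) (value of joint clip above 0.65 rad), for 0.2 s.
At the end, for the whole second after the job is handed in: The clip stands swung clear, over 0.65 rad and at rest, and the plate lies flat on the stage within 4 mm of where it began (value of joint clip above 0.65 rad and velocity of joint clip between -0.05 and 0.05 rad/s and distance of plate_mid from where it was at the start of the episode below 0.004 m and angle between plate_mid's own z axis and vertical below 0.05 rad); the robot touches nothing.
It fails at once if the fingers press the clip or stage with over 14 N (contact force between the fingers and stage above 14 N).
It fails at once if the plate is shifted by over 4 mm (distance of plate_mid from where it was at the start of the episode above 0.004 m).
It fails at once if the jar is pushed by over 20 mm (distance of jar from where it was at the start of the episode above 0.02 m).
It fails at once if the beaker is pushed by over 20 mm (distance of beaker from where it was at the start of the episode above 0.02 m).
It fails at once if the spatula is pushed by over 20 mm (distance of spatula from where it was at the start of the episode above 0.02 m).
It also fails if it takes over 58 s, if anything falls off the work surface, if the arm or the gripper's body presses on something with over 40 N, if the wrist force passes 120 N, or if a joint passes its speed limit or range.

## Working session

There is one attempt and no reset: what is moved stays moved. The work goes in short steps, Python scripts to look and compute and a shell command to move; the robot and the scene stay as the last step left them, time stands still between calls to the robot, and variables do not carry over. Pictures are saved under pics/ and viewed, and the job is handed in when it is done.

```bash
mkdir -p pics
python3 - <<'E'
from station import sense,capture
import cv2,numpy as np
for n in("scene","top"):
    c=capture(n); cv2.imwrite(f"pics/{n}0.png",c["frame"][:,:,::-1]); print(n,c["fx"],c["fy"],c["cx"],c["cy"],np.round(c["world_to_cam"],4).tolist(),[k for k in c])
s=sense();print(s)
E
```

```text
scene 490.5904595495227 490.5904595495227 248.35081411151432 180.0080035467932 [[-0.413, 0.9107, 0.0102, 0.2077], [-0.5399, -0.2539, 0.8025, 0.2514], [0.7334, 0.3259, 0.5965, -1.6061], [0.0, 0.0, 0.0, 1.0]] ['frame', 'fx', 'fy', 'cx', 'cy', 'world_to_cam']
top 486.6409068700829 486.6409068700829 249.62697767102097 190.22561797213746 [[0.0241, -0.9997, 0.0019, -0.01], [0.9884, 0.0241, 0.1502, -0.5651], [-0.1502, -0.0017, 0.9886, -1.0402], [0.0, 0.0, 0.0, 1.0]] ['frame', 'fx', 'fy', 'cx', 'cy', 'world_to_cam']
{'time_s': 0.1, 'joints': array([-5.23331599e+01,  2.20866073e+01,  3.87224796e-01, -2.22528291e-02,
       -6.84119371e+01, -1.48144770e+01]), 'joint_velocities': array([-0.07710663, -0.11620674,  0.08948712,  0.12529456, -0.01083461,
       -0.01388917]), 'effort': array([-4.34133717e-04, -3.91689527e+01,  1.87934107e+01,  4.23195586e+00,
        1.34712708e-02, -8.13268070e-05]), 'tcp_pos': array([ 0.24249481, -0.57545498,  0.22157166]), 'ee_rot': array([[-9.21564169e-01, -3.88225026e-01, -9.01353871e-04],
       [-3.88226044e-01,  9.21562503e-01,  1.75861055e-03],
       [ 1.47917304e-04,  1.97060152e-03, -9.99998047e-01]]), 'wrist_force': array([-0.59497499,  0.40469027,  0.05133024]), 'moment': array([ 0.02365958, -0.00875772, -0.00208081]), 'gripper_width': 0.9983112450369587}
```

View pics/scene0.png

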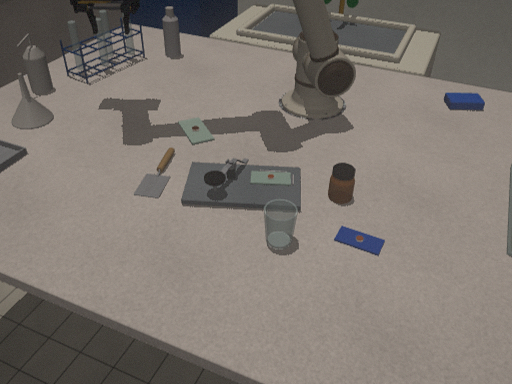

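View pics/top0.png

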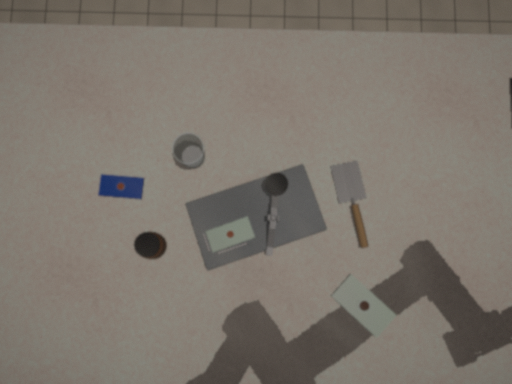

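The top view shows the slab with corners near (303,165), (326,229), (208,269) and (186,203). The green plate with its mount is at (230,234), the dish at (275,184), the screw near (271,215) and the toe near (268,251). Next I'll measure these.

```bash
cat > h.py <<'E'
import numpy as np,cv2
from station import sense,capture
def ray(c,u,v):
    W=np.array(c["world_to_cam"]);R=W[:3,:3];t=W[:3,3]
    d=np.array([(u-c["cx"])/c["fx"],-(v-c["cy"])/c["fy"],-1.]);
    return -R.T@t,R.T@d
def onz(c,u,v,z):
    o,d=ray(c,u,v);return (o+d*(z-o[2])/d[2])
def proj(c,p):
    W=np.array(c["world_to_cam"]);q=W[:3,:3]@np.array(p)+W[:3,3]
    return np.array([c["cx"]+c["fx"]*q[0]/-q[2],c["cy"]-c["fy"]*q[1]/-q[2]])
E
python3 - <<'E'
from h import *
c=capture("top");f=c["frame"];s=capture("scene")
big=cv2.resize(f[140:290,160:350],None,fx=4,fy=4,interpolation=cv2.INTER_CUBIC);cv2.imwrite("pics/topz.png",big[:,:,::-1])
b2=cv2.resize(s["frame"][140:260,170:360],None,fx=4,fy=4,interpolation=cv2.INTER_CUBIC);cv2.imwrite("pics/scz.png",b2[:,:,::-1])
hsv=cv2.cvtColor(f,cv2.COLOR_RGB2HSV)
for p in[(200,215),(250,210),(300,220),(340,260),(230,225),(275,184)]:print(p,f[p[1],p[0]],hsv[p[1],p[0]])
E
```

```text
(200, 215) [89 89 87] [30  6 89]
(250, 210) [86 86 83] [30  9 86]
(300, 220) [96 94 93] [10  8 96]
(340, 260) [138 130 119] [ 17  35 138]
(230, 225) [124 131 119] [ 48  23 131]
(275, 184) [53 51 49] [15 19 53]
```

View pics/topz.png

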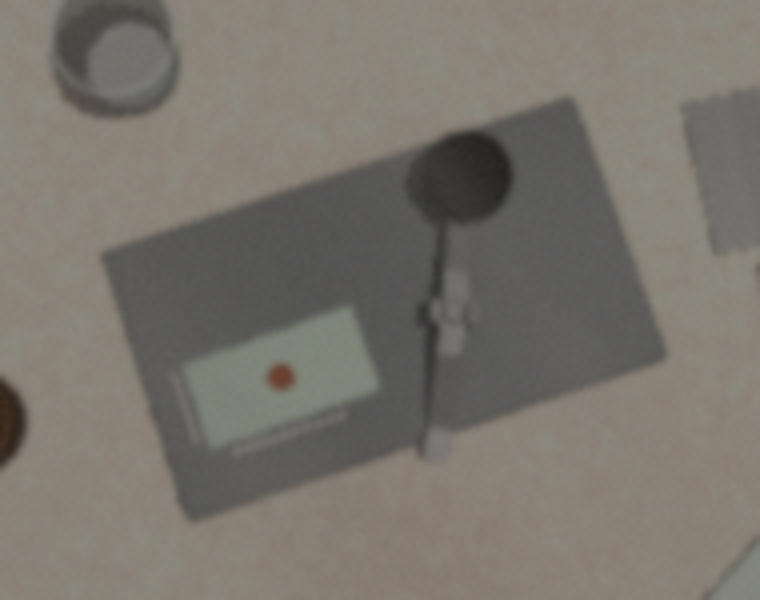

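View pics/scz.png

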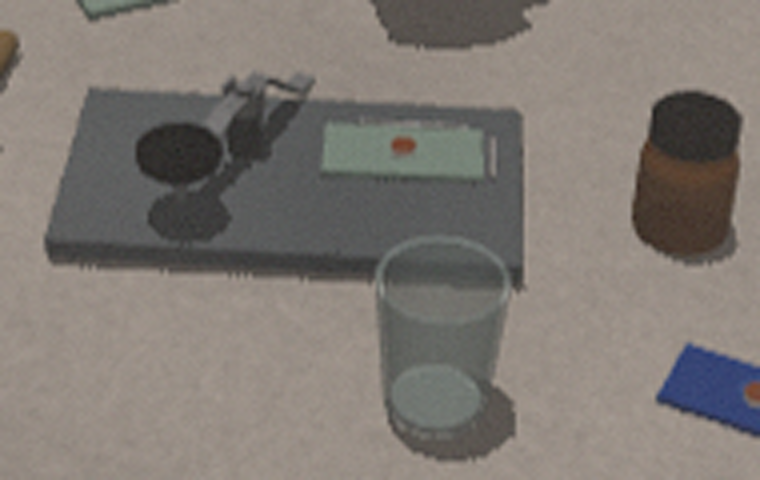

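```bash
cat >> h.py <<'E'
def stagefit(c,s):
    C=[(103,254),(573,97),(666,355),(190,521)];S=np.array([(100,175),(100,-110),(-60,-110),(-60,175)])/1000.
    P=np.array([onz(c,(u+.5)/4-.5+160,(v+.5)/4-.5+140,.02)[:2] for u,v in C])
    a=P-P.mean(0);b=S-S.mean(0)
    th=np.arctan2((b[:,0]*a[:,1]-b[:,1]*a[:,0]).sum(),(a*b).sum())
    R=np.array([[np.cos(th),-np.sin(th)],[np.sin(th),np.cos(th)]]);t=P.mean(0)-R@S.mean(0)
    return th,R,t,P-(S@R.T+t)
def tri(c1,p1,c2,p2):
    o1,d1=ray(c1,*p1);o2,d2=ray(c2,*p2);d1/=np.linalg.norm(d1);d2/=np.linalg.norm(d2)
    k=np.linalg.lstsq(np.c_[d1,-d2],o2-o1,rcond=None)[0];a=o1+k[0]*d1;b=o2+k[1]*d2
    return (a+b)/2,np.linalg.norm(a-b)
E
python3 - <<'E'
from h import *
c=capture("top");s=capture("scene")
th,R,t,res=stagefit(c,s);print("th",np.degrees(th),"t",t,"res mm",np.round(res*1000,1).tolist())
z=lambda U,V,ox,oy:((U+.5)/4-.5+ox,(V+.5)/4-.5+oy)
pts={}
# plate mount, plate
f=c["frame"][140:290,160:350].astype(int)
m=((f[:,:,1]-f[:,:,0]>3)).astype(np.uint8)
n,l,st,ce=cv2.connectedComponentsWithStats(m);i=1+st[1:,4].argmax();print("plate px",ce[i]+[160,140],st[i]);
# dark dish blobs
g=cv2.GaussianBlur(c["frame"],(3,3),0).max(2)[165:205,255:300];m=(g<68).astype(np.uint8)
n,l,st,ce=cv2.connectedComponentsWithStats(m);i=1+st[1:,4].argmax();pt=ce[i]+[255,165];print("dish top",pt,st[i])
g=cv2.GaussianBlur(s["frame"],(3,3),0).max(2)[165:192,195:232];m=(g<40).astype(np.uint8)
n,l,st,ce=cv2.connectedComponentsWithStats(m);i=1+st[1:,4].argmax();ps=ce[i]+[195,165];print("dish scene",ps,st[i])
p,e=tri(c,pt,s,ps);print("dish",p,e)
q=R.T@(p[:2]-t);print("stage",q,np.linalg.norm(q),"q",np.arctan2(q[0],-q[1]))
toe=z(437,447,160,140)
p=onz(c,*toe,.02+.01);q=R.T@(p[:2]-t);print("toe",p,q,np.linalg.norm(q),np.arctan2(-q[0],q[1]))
p=onz(c,*z(281,377,160,140),.029);print("mount",p,R.T@(p[:2]-t))
p,e=tri(c,z(281,377,160,140),s,z(404,146,170,140));print("mount tri",p,e,R.T@(p[:2]-t))
for qq in (0,.95,1.15,1.35):
    w=R@(.075*np.array([np.sin(qq),-np.cos(qq)]))+t;print(qq,w,np.hypot(*w))
p=onz(c,188,152,0);print("beaker-ish",R.T@(p[:2]-t))
p=onz(c,347,180,0);print("spat",R.T@(p[:2]-t))
E
```

```text
th 20.255478116737955 t [ 0.5029841  -0.04862586] res mm [[-0.7, -1.8], [-2.3, 0.4], [1.3, 2.5], [1.6, -1.1]]
plate px [230.19414317 233.50433839] [ 46  76  48  35 922]
dish top [275.25339367 184.25565611] [  7   8  26  24 442]Traceback (most recent call last):
  File "<stdin>", line 14, in <module>
ValueError: attempt to get argmax of an empty sequence
```

Run:
```python
from h import *
c=capture("top");s=capture("scene")
th,R,t,res=stagefit(c,s)
z=lambda U,V,ox,oy:((U+.5)/4-.5+ox,(V+.5)/4-.5+oy)
g=cv2.GaussianBlur(c["frame"],(3,3),0).max(2)[165:205,255:300];m=(g<68).astype(np.uint8)
n,l,st,ce=cv2.connectedComponentsWithStats(m);i=1+st[1:,4].argmax();pt=ce[i]+[255,165]
g=s["frame"].max(2)[165:192,195:232];print(g.min(),g[11,18]);m=(g<50).astype(np.uint8)
n,l,st,ce=cv2.connectedComponentsWithStats(m);print(st,ce+[195,165])
for ps in (z(179,152,170,140),):
    p,e=tri(c,pt,s,ps);print("dish",p,e)
    q=R.T@(p[:2]-t);print("stage",q,np.linalg.norm(q),"q",np.arctan2(q[0],-q[1]))
toe=z(437,447,160,140)
p=onz(c,*toe,.02+.01);q=R.T@(p[:2]-t);print("toe",p,q,np.linalg.norm(q),np.arctan2(-q[0],q[1]))
p=onz(c,*z(281,377,160,140),.029);print("mount",p,R.T@(p[:2]-t))
p,e=tri(c,z(281,377,160,140),s,z(404,146,170,140));print("mount tri",p,e,R.T@(p[:2]-t))
for qq in (0,.95,1.15,1.35):
    w=R@(.075*np.array([np.sin(qq),-np.cos(qq)]))+t;print(qq,w,np.hypot(*w))
p=onz(c,188,152,0);print("beaker-ish",R.T@(p[:2]-t))
p=onz(c,347,180,0);print("spat",R.T@(p[:2]-t))
```

```text
36 48
[[  0   0  37  27 804]
 [ 33   5   2   2   2]
 [  9   6  21  15 185]
 [ 32   8   2   1   2]
 [ 32  10   2   3   5]
 [ 35  11   1   1   1]] [[212.49751244 178.02363184]
 [228.5        170.5       ]
 [214.37297297 178.1027027 ]
 [227.5        173.        ]
 [227.6        175.8       ]
 [230.         176.        ]]
dish [ 0.57706231 -0.05360158  0.06481995] 0.003400938456198921
stage [ 0.06777445 -0.03031439] 0.0742451242951879 q 1.1502038443111118
toe [ 0.43146872 -0.04206855  0.03      ] [-0.06482257  0.0309109 ] 0.07181538305668275 1.1258363797802349
mount [0.46801281 0.04527814 0.029     ] [-0.00029841  0.10020411]
mount tri [0.46807725 0.04528586 0.0281137 ] 5.961684060348184e-05 [-0.00023528  0.10018905]
0 [ 0.52894961 -0.11898773] 0.5421676596261327
0.95 [ 0.57532124 -0.06843342] 0.5793769561637874
1.15 [ 0.57781446 -0.05366742] 0.5803014277719862
1.35 [ 0.57732444 -0.03870043] 0.5786201129725921
beaker-ish [0.21483413 0.13267292]
spat [ 0.03217094 -0.19634409]
```

Everything checks out: the dish is 74 mm from the screw (75 expected), the clip angle is about 1.14 rad, and the mount is at stage (0, 100) mm. The rim is at z ≈ 0.065. I'll shut the fingers and go over the dish.

```bash
python3 -m jog '[[-3.4,2.34,0.3,0,0,0],[-3.4,2.34,0.3,0,0,0],[-3.4,2.34,0.3,0,0,0],[-3.4,2.34,0.3,0,0,0],[-3.4,2.34,0.3,0,0,0]]' 0; python3 -m jog '[[-3.4,2.34,0.3,0,0,0],[-3.4,2.34,0.3,0,0,0],[-3.4,2.34,0.3,0,0,0],[-3.4,2.34,0.3,0,0,0],[-3.4,2.34,0.3,0,0,0]]' ; python3 -m jog '[[-3.4,2.34,0.3,0,0,0],[-3.4,2.34,0.3,0,0,0],[-3.4,2.34,0.3,0,0,0],[-3.4,2.34,0.3,0,0,0],[-3.4,2.34,0.3,0,0,0]]'
python3 -m jog '[[0,0,0,0,0,0],[0,0,0,0,0,0],[0,0,0,0,0,0],[0,0,0,0,0,0],[0,0,0,0,0,0]]'
cat >> h.py <<'E'
def todo(x,y,z):
    s=sense();d=np.array([x,y,z])-s["tcp_pos"];print("tool cm",np.round(100*s["ee_rot"].T@d,2),"t",s["time_s"],"f",np.round(s["wrist_force"],2),"tcp",np.round(s["tcp_pos"],4))
E
python3 -c "
from h import *
todo(.5775,-.0535,.09);print(sense()['ee_rot'].round(4))"
```

```text
time_s: 0.82
tcp_pos: [0.3545, -0.4005, 0.2076]
ee_rot: [[-0.922, -0.388, 0.0], [-0.388, 0.922, -0.0], [-0.0, -0.0, -1.0]]
wrist_force: [1.0, 0.2, -0.1]
gripper_width: 0.707
time_s: 1.23
tcp_pos: [0.4659, -0.2264, 0.1929]
ee_rot: [[-0.921, -0.388, 0.001], [-0.388, 0.921, -0.0], [-0.001, -0.001, -1.0]]
wrist_force: [0.7, -0.1, -0.7]
gripper_width: 0.324
time_s: 1.65
tcp_pos: [0.5772, -0.0524, 0.1777]
ee_rot: [[-0.921, -0.389, 0.001], [-0.389, 0.921, 0.0], [-0.001, -0.0, -1.0]]
wrist_force: [-0.1, -1.2, -0.1]
gripper_width: 0.017
time_s: 2.07
tcp_pos: [0.5759, -0.0555, 0.1779]
ee_rot: [[-0.922, -0.387, 0.0], [-0.387, 0.922, 0.0], [-0.0, -0.0, -1.0]]
wrist_force: [0.4, 0.3, 0.3]
gripper_width: 0.006
tool cm [-0.23  0.12  8.79] t 2.0667 f [0.45 0.25 0.3 ] tcp [ 0.5759 -0.0555  0.1779]
[[-9.221e-01 -3.868e-01  2.000e-04]
 [-3.868e-01  9.221e-01  0.000e+00]
 [-2.000e-04 -1.000e-04 -1.000e+00]]
```

```bash
python3 -m jog '[[-0.1,0.1,2.6,0,0,0],[0,0,2.6,0,0,0],[0,0,2.6,0,0,0],[0,0,0,0,0,0],[0,0,0,0,0,0]]'
python3 - <<'E'
from h import *
todo(.5775,-.0535,.09);a=[sense()["wrist_force"] for _ in range(3)];print(np.round(a,2))
s=capture("scene");c=capture("top")
cv2.imwrite("pics/s1.png",cv2.resize(s["frame"][100:240,150:320],None,fx=4,fy=4)[:,:,::-1])
cv2.imwrite("pics/t1.png",cv2.resize(c["frame"][140:290,160:350],None,fx=4,fy=4)[:,:,::-1])
E
```

```text
time_s: 2.48
tcp_pos: [0.576, -0.0542, 0.0991]
ee_rot: [[-0.922, -0.387, -0.003], [-0.387, 0.922, -0.001], [0.003, 0.0, -1.0]]
wrist_force: [0.7, -1.4, 0.9]
gripper_width: 0.01
tool cm [-0.17  0.01  0.91] t 2.4833 f [ 0.67 -1.38  0.87] tcp [ 0.576  -0.0542  0.0991]
[[ 0.67 -1.38  0.87]
 [ 0.67 -1.38  0.87]
 [ 0.67 -1.38  0.87]]
```

View pics/s1.png

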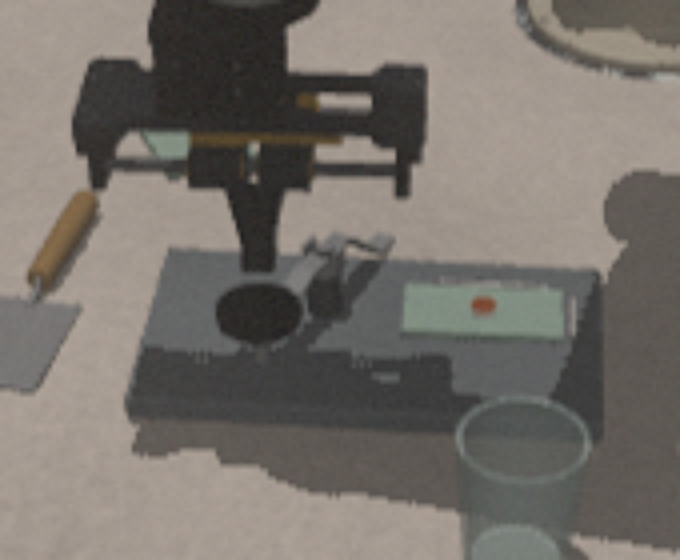

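The dish is at crop (258,313) with the fingertips right above it, at (258,270). The single readings are noisy by about 1 N, so I'll average over a few control periods and feel downward.

```bash
cat >> h.py <<'E'
def avg(n=6):
    F=[];P=[];E=[]
    for _ in range(n):
        capture("top");s=sense();F.append(s["wrist_force"]);P.append(s["tcp_pos"]);E.append(s["effort"])
    F=np.array(F);P=np.array(P);E=np.array(E)
    print("t%.2f"%s["time_s"],"F",F.mean(0).round(2),"sd",F.std(0).round(2),"P",P.mean(0).round(4),"sd",P.std(0).round(4),"E",E.mean(0).round(3)[:5],"sd",E.std(0).round(3)[:5])
E
python3 -c "
from h import *
avg(6)"
python3 -m jog '[[-0.05,0,0.6,0,0,0],[0,0,0.6,0,0,0],[0,0,0.6,0,0,0],[0,0,0.5,0,0,0],[0,0,0,0,0,0]]'
python3 -c "
from h import *
avg(5)"
```

```text
t2.88 F [-0.17  0.13  0.16] sd [0.42 0.59 0.54] P [ 0.5779 -0.0532  0.1013] sd [0.0003 0.0001 0.0004] E [ -0.053 -37.403  15.426   3.474  -0.067] sd [0.015 0.268 0.123 0.02  0.006]
time_s: 3.3
tcp_pos: [0.5763, -0.053, 0.0747]
ee_rot: [[-0.922, -0.388, -0.003], [-0.388, 0.922, -0.0], [0.003, 0.001, -1.0]]
wrist_force: [-0.2, 0.1, 1.0]
gripper_width: 0.005
t3.55 F [ 0.06 -0.12  0.44] sd [0.53 0.48 0.76] P [ 0.5773 -0.053   0.0762] sd [0.0003 0.     0.0005] E [-4.0000e-03 -3.8134e+01  1.4604e+01  3.2810e+00 -6.9000e-02] sd [0.006 0.049 0.067 0.021 0.009]
```

```bash
for i in 1; do python3 -m jog '[[0,0,0.3,0,0,0],[0,0,0.3,0,0,0],[0,0,0.3,0,0,0],[0,0,0,0,0,0],[0,0,0,0,0,0]]'; python3 -c "
from h import *
avg(4)"; done
python3 -m jog '[[0,0,0.2,0,0,0],[0,0,0.1,0,0,0],[0,0,0,0,0,0],[0,0,0,0,0,0],[0,0,0,0,0,0]]'; python3 -c "
from h import *
avg(4)"
```

```text
time_s: 3.97
tcp_pos: [0.5772, -0.053, 0.0672]
ee_rot: [[-0.922, -0.388, -0.001], [-0.388, 0.922, -0.0], [0.001, 0.0, -1.0]]
wrist_force: [0.1, 0.4, 0.5]
gripper_width: 0.002
t4.17 F [ 0.19  0.34 -0.39] sd [0.34 0.63 0.35] P [ 0.5775 -0.0529  0.0676] sd [0.0001 0.     0.0001] E [-4.0000e-03 -3.8568e+01  1.4433e+01  3.2460e+00 -7.0000e-02] sd [0.002 0.028 0.031 0.008 0.002]
time_s: 4.58
tcp_pos: [0.5774, -0.0529, 0.0645]
ee_rot: [[-0.922, -0.388, -0.0], [-0.388, 0.922, -0.0], [0.0, -0.0, -1.0]]
wrist_force: [-0.2, -0.8, 1.1]
gripper_width: 0.007
t4.78 F [ 0.21 -0.23  0.26] sd [0.3  0.47 0.17] P [ 0.5774 -0.0529  0.0646] sd [0. 0. 0.] E [-1.0000e-03 -3.8741e+01  1.4388e+01  3.2360e+00 -6.8000e-02] sd [0.001 0.008 0.006 0.001 0.   ]
```

```bash
python3 -m jog '[[0,0,0.2,0,0,0],[0,0,0,0,0,0],[0,0,0,0,0,0],[0,0,0,0,0,0],[0,0,0,0,0,0]]'; python3 -c "
from h import *
avg(4)"
python3 -m jog '[[0,0,0.2,0,0,0],[0,0,0,0,0,0],[0,0,0,0,0,0],[0,0,0,0,0,0],[0,0,0,0,0,0]]'; python3 -c "
from h import *
avg(4)"
```

```text
time_s: 5.2
tcp_pos: [0.5777, -0.0529, 0.063]
ee_rot: [[-0.921, -0.388, 0.001], [-0.388, 0.921, -0.0], [-0.001, -0.0, -1.0]]
wrist_force: [-0.1, 1.3, 3.1]
gripper_width: 0.007
t5.40 F [-0.17  0.04  3.17] sd [0.53 0.33 0.75] P [ 0.5777 -0.0529  0.0629] sd [0. 0. 0.] E [-3.6000e-02 -3.6952e+01  1.3308e+01  2.8420e+00 -6.3000e-02] sd [0.001 0.024 0.062 0.02  0.023]
time_s: 5.82
tcp_pos: [0.5777, -0.0529, 0.0609]
ee_rot: [[-0.921, -0.389, 0.001], [-0.389, 0.921, -0.0], [-0.001, -0.0, -1.0]]
wrist_force: [-1.1, 0.8, 4.7]
gripper_width: 0.005
t6.02 F [-0.18  0.2   5.11] sd [0.63 0.49 0.36] P [ 0.5777 -0.0529  0.0609] sd [0. 0. 0.] E [ -0.094 -35.911  12.834   2.676   0.051] sd [0.001 0.002 0.    0.    0.   ]
```

Contact is at z ≈ 0.063. Joint torques and the wrist force agree at 5.1 N and the force is still rising. I need about 3.6 N more, which is about 4 mm.

```bash
python3 -m jog '[[0,0,0.1,0,0,0],[0,0,0.1,0,0,0],[0,0,0.1,0,0,0],[0,0,0,0,0,0],[0,0,0,0,0,0]]'; python3 -c "
from h import *
avg(4)"
python3 -m jog '[[0,0,0.08,0,0,0],[0,0,0,0,0,0],[0,0,0,0,0,0],[0,0,0,0,0,0],[0,0,0,0,0,0]]'; python3 -c "
from h import *
avg(5)"
```

```text
time_s: 6.43
tcp_pos: [0.5777, -0.0529, 0.0584]
ee_rot: [[-0.921, -0.389, 0.001], [-0.389, 0.921, -0.0], [-0.0, -0.0, -1.0]]
wrist_force: [-2.0, 0.4, 9.2]
gripper_width: 0.008
t6.63 F [-1.3   0.38  8.56] sd [0.31 0.67 0.43] P [ 0.5777 -0.0529  0.0584] sd [0. 0. 0.] E [ -0.204 -34.564  12.553   2.574   0.376] sd [0.002 0.019 0.004 0.001 0.002]
time_s: 7.05
tcp_pos: [0.5776, -0.053, 0.0577]
ee_rot: [[-0.921, -0.389, 0.001], [-0.389, 0.921, -0.0], [-0.0, -0.0, -1.0]]
wrist_force: [-1.9, 1.3, 8.6]
gripper_width: 0.003
t7.30 F [-1.61  0.72  9.01] sd [0.16 0.17 0.71] P [ 0.5776 -0.0529  0.0577] sd [0. 0. 0.] E [ -0.236 -34.229  12.491   2.551   0.466] sd [0.001 0.002 0.    0.    0.   ]
```

```bash
python3 -m jog '[[0,0,0.03,0,0,0],[0,0,0,0,0,0],[0,0,0,0,0,0],[0,0,0,0,0,0],[0,0,0,0,0,0]]'
python3 - <<'E'
from h import *
avg(6)
s=capture("scene");c=capture("top")
cv2.imwrite("pics/s2.png",cv2.resize(s["frame"][140:230,180:310],None,fx=5,fy=5)[:,:,::-1])
th,R,t,_=stagefit(c,s);print(th,t)
E
```

```text
time_s: 7.72
tcp_pos: [0.5777, -0.0529, 0.0575]
ee_rot: [[-0.921, -0.389, 0.001], [-0.389, 0.921, -0.0], [-0.001, -0.001, -1.0]]
wrist_force: [-0.6, 0.8, 8.9]
gripper_width: 0.006
t8.02 F [-1.55  0.86  9.29] sd [0.59 0.26 0.47] P [ 0.5777 -0.0529  0.0575] sd [0. 0. 0.] E [ -0.217 -34.106  12.432   2.519   0.477] sd [0.001 0.001 0.    0.    0.   ]
0.3535247847027376 [ 0.5029841  -0.04862586]
```

View pics/s2.png

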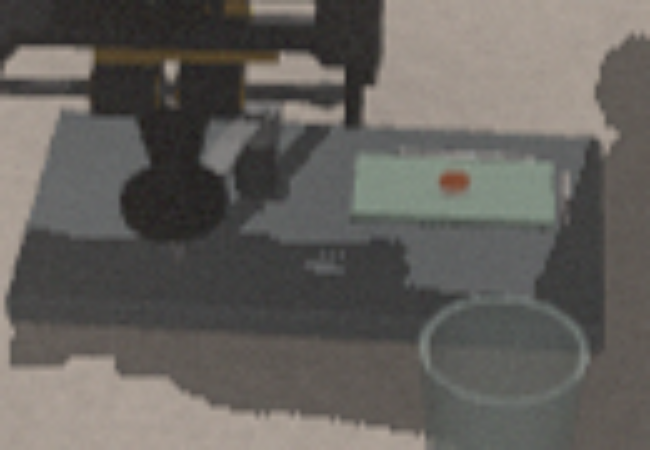

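The dish is pressed down (crop 175,200), the toe is hidden behind the gripper, and the plate hasn't moved. Next I'll work out the arc rows.

Run:
```python
from h import *
c=capture("top");th,R,t,_=stagefit(c,c)
T=np.array([[-.9215,-.3885],[-.3885,.9215]])
P=lambda q:R@(.075*np.array([np.sin(q),-np.cos(q)]))+t
qs=np.linspace(1.14,0,31)
for k in range(6):
    print([np.round(100*T.T@(P(qs[i+1])-P(qs[i])),2).tolist() for i in range(5*k,5*k+5)],qs[5*k+5].round(2),P(qs[5*k+5]).round(4))
```

```text
[[0.14, -0.25], [0.14, -0.25], [0.15, -0.24], [0.16, -0.23], [0.17, -0.23]] 0.95 [ 0.5753 -0.0684]
[[0.18, -0.22], [0.19, -0.21], [0.2, -0.21], [0.2, -0.2], [0.21, -0.19]] 0.76 [ 0.5703 -0.0817]
[[0.22, -0.18], [0.23, -0.17], [0.23, -0.17], [0.24, -0.16], [0.24, -0.15]] 0.57 [ 0.5628 -0.0939]
[[0.25, -0.14], [0.25, -0.13], [0.26, -0.12], [0.26, -0.11], [0.27, -0.1]] 0.38 [ 0.5532 -0.1043]
[[0.27, -0.09], [0.27, -0.08], [0.28, -0.07], [0.28, -0.06], [0.28, -0.05]] 0.19 [ 0.5418 -0.1128]
[[0.28, -0.04], [0.28, -0.02], [0.28, -0.01], [0.28, -0.0], [0.28, 0.01]] 0.0 [ 0.5289 -0.119 ]
```

```bash
python3 -m jog '[[0.14,-0.25,0,0,0,0],[0.14,-0.25,0,0,0,0],[0.15,-0.24,0,0,0,0],[0.16,-0.23,0,0,0,0],[0.17,-0.23,0,0,0,0]]'; python3 -m jog '[[0.18,-0.22,0,0,0,0],[0.19,-0.21,0,0,0,0],[0.20,-0.21,0,0,0,0],[0.20,-0.20,0,0,0,0],[0.21,-0.19,0,0,0,0]]'
python3 - <<'E'
from h import *
avg(5)
s=capture("scene");c=capture("top")
cv2.imwrite("pics/s3.png",cv2.resize(s["frame"][140:230,180:310],None,fx=5,fy=5)[:,:,::-1])
cv2.imwrite("pics/t3.png",cv2.resize(c["frame"][140:290,160:350],None,fx=4,fy=4)[:,:,::-1])
E
```

```text
time_s: 8.58
tcp_pos: [0.5759, -0.0668, 0.0576]
ee_rot: [[-0.921, -0.389, 0.002], [-0.389, 0.921, 0.0], [-0.002, -0.001, -1.0]]
wrist_force: [-0.6, 2.1, 9.0]
gripper_width: 0.007
time_s: 9.0
tcp_pos: [0.5713, -0.08, 0.0577]
ee_rot: [[-0.921, -0.389, 0.003], [-0.389, 0.921, 0.0], [-0.003, -0.001, -1.0]]
wrist_force: [-0.5, 1.4, 9.1]
gripper_width: 0.008
t9.25 F [-0.37  0.18  8.8 ] sd [0.23 0.3  0.31] P [ 0.5711 -0.0804  0.0578] sd [0. 0. 0.] E [ -0.207 -33.945  11.787   2.352   0.101] sd [0.136 0.066 0.066 0.045 0.057]
```

View pics/s3.png

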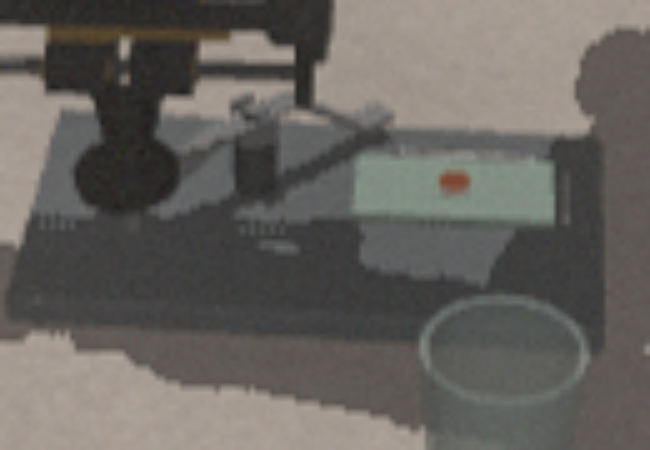

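View pics/t3.png

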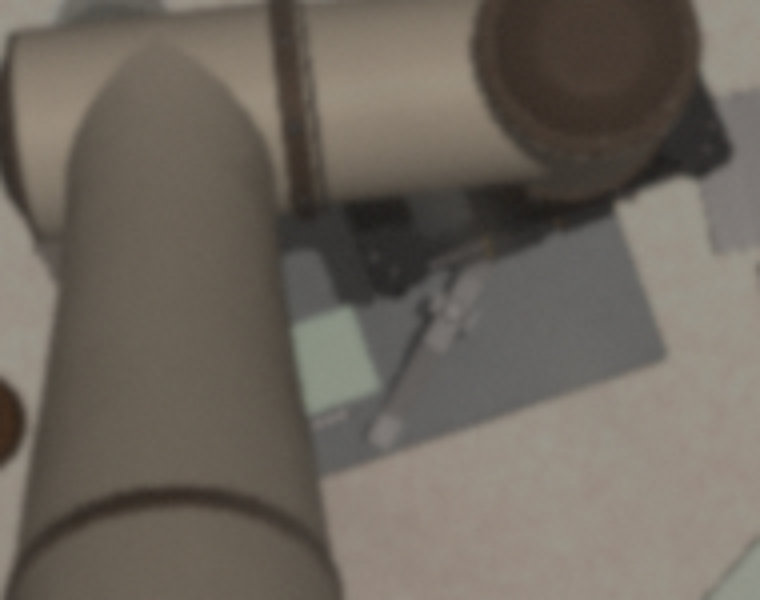

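The clip followed. The toe is at top crop (385,430) and scene crop (372,117). I'll triangulate its height and angle before it reaches the plate.

Run:
```python
from h import *
c=capture("top");s=capture("scene");th,R,t,_=stagefit(c,c)
p,e=tri(c,(385.5/4-.5+160,430.5/4-.5+140),s,(373.5/5-.5+180,118/5-.5+140));q=R.T@(p[:2]-t);print(p,e,q,np.hypot(*q),np.arctan2(-q[0],q[1]))
cc=capture("top")
p,e=tri(c,(437.5/4-.5+160,447.5/4-.5+140),s,(301/4-.5+170,81/4-.5+140));q=R.T@(p[:2]-t);print("before",p,e,q,np.hypot(*q))
```

```text
[ 0.43986442 -0.01277455  0.03309744] 0.0007066722306634049 [-0.04680428  0.05548667] 0.0725907094673561 0.7007218564155181
before [ 0.43165702 -0.0425148   0.02980398] 0.0009489032930113072 [-0.0648004   0.03042706] 0.07158839321690864
```

```bash
python3 -m jog '[[0,0,0.02,0,0,0],[0,0,0.02,0,0,0],[0,0,0,0,0,0],[0,0,0,0,0,0],[0,0,0,0,0,0]]'
python3 - <<'E'
from h import *
avg(6)
s=capture("scene")
cv2.imwrite("pics/s4.png",cv2.resize(s["frame"][150:185,210:270],None,fx=12,fy=12,interpolation=cv2.INTER_CUBIC)[:,:,::-1])
E
```

```text
time_s: 9.92
tcp_pos: [0.5711, -0.0803, 0.0574]
ee_rot: [[-0.921, -0.389, 0.003], [-0.389, 0.921, -0.0], [-0.002, -0.001, -1.0]]
wrist_force: [-0.6, -0.4, 10.0]
gripper_width: 0.005
t10.22 F [-0.51  0.56  8.78] sd [0.55 0.71 0.59] P [ 0.5711 -0.0803  0.0574] sd [0. 0. 0.] E [ -0.057 -33.767  11.802   2.303   0.175] sd [0.    0.001 0.    0.    0.   ]
```

View pics/s4.png

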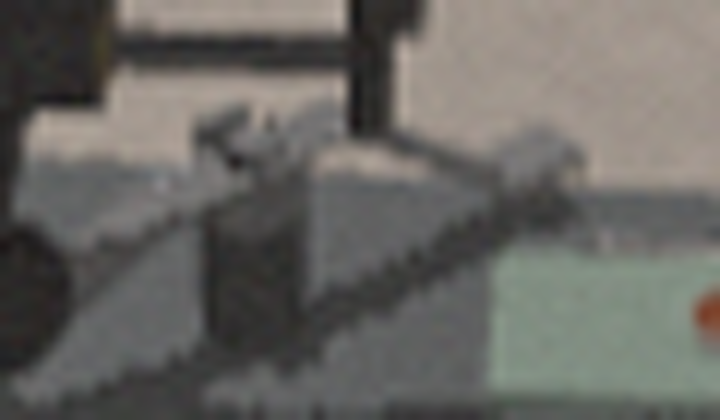

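Pressing at about 9 N with no stop felt, and the toe looks raised at crop (545,160). I'll carry on along the arc.

```bash
python3 -m jog '[[0.22,-0.18,0.01,0,0,0],[0.23,-0.17,0.01,0,0,0],[0.23,-0.17,0,0,0,0],[0.24,-0.16,0,0,0,0],[0.24,-0.15,0,0,0,0]]'
python3 - <<'E'
from h import *
avg(5)
s=capture("scene");c=capture("top")
cv2.imwrite("pics/s5.png",cv2.resize(s["frame"][140:200,200:280],None,fx=9,fy=9,interpolation=cv2.INTER_CUBIC)[:,:,::-1])
cv2.imwrite("pics/t5.png",cv2.resize(c["frame"][190:270,220:310],None,fx=7,fy=7,interpolation=cv2.INTER_CUBIC)[:,:,::-1])
E
```

```text
time_s: 10.68
tcp_pos: [0.5642, -0.0921, 0.0573]
ee_rot: [[-0.921, -0.389, 0.004], [-0.389, 0.921, 0.0], [-0.004, -0.001, -1.0]]
wrist_force: [-0.4, 1.8, 9.2]
gripper_width: 0.006
t10.93 F [-0.27  0.54  8.97] sd [0.46 0.53 0.73] P [ 0.5639 -0.0925  0.0573] sd [0. 0. 0.] E [ -0.273 -33.33   11.501   2.305   0.055] sd [0.101 0.088 0.064 0.031 0.071]
```

View pics/s5.png

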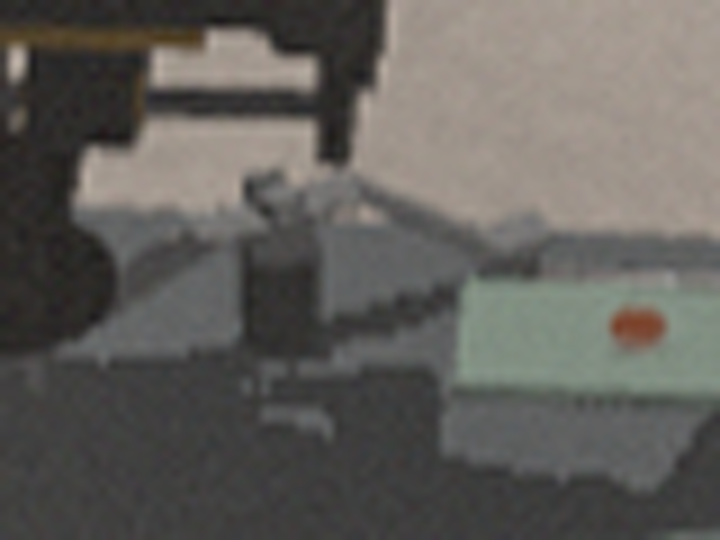

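View pics/t5.png

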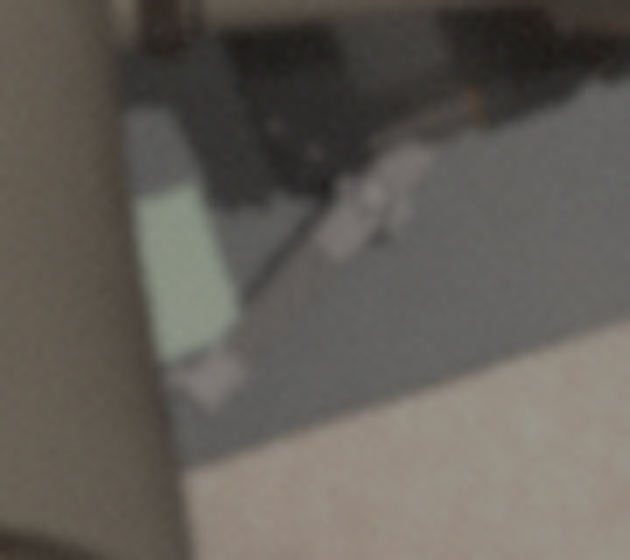

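The toe at top crop (210,378) is at the plate's edge, and its shadow gap shows it is raised. I'll go on in a short move and check the mount for any shift.

```bash
cat >> h.py <<'E'
def mount(s=None):
    s=s or capture("scene");f=s["frame"].astype(int)
    m=(f[:,:,0]-f[:,:,1]>25).astype(np.uint8);m[:170]=0;m[186:]=0;m[:,:262]=0;m[:,280:]=0
    y,x=np.nonzero(m);w=(f[:,:,0]-f[:,:,1])[y,x];print("mount px",np.round([(x*w).sum()/w.sum(),(y*w).sum()/w.sum()],2),len(x))
    f2=f; m=((f[:,:,1]-f[:,:,0]>5)).astype(np.uint8);m[:168]=0;m[188:]=0;m[:,:246]=0;m[:,300:]=0
    y,x=np.nonzero(m);print("plate bbox",x.min(),x.max(),y.min(),y.max(),"c",x.mean().round(2),y.mean().round(2),len(x))
E
python3 -c "
from h import *
mount()
f=cv2.imread('pics/scene0.png')[:,:,::-1];mount({'frame':f})"
python3 -m jog '[[0.25,-0.14,0.01,0,0,0],[0.25,-0.13,0,0,0,0],[0.26,-0.12,0,0,0,0],[0,0,0,0,0,0],[0,0,0,0,0,0]]'
python3 - <<'E'
from h import *
avg(4);mount()
s=capture("scene")
cv2.imwrite("pics/s6.png",cv2.resize(s["frame"][140:200,200:280],None,fx=9,fy=9,interpolation=cv2.INTER_CUBIC)[:,:,::-1])
E
```

```text
mount px [270.43 175.82] 16
plate bbox 250 290 170 187 c 270.36 177.86 490
mount px [270.43 175.84] 16
plate bbox 250 290 168 185 c 270.37 177.77 471
time_s: 11.5
tcp_pos: [0.5585, -0.099, 0.0572]
ee_rot: [[-0.921, -0.389, 0.003], [-0.389, 0.921, -0.0], [-0.003, -0.002, -1.0]]
wrist_force: [0.1, 0.7, 9.2]
gripper_width: 0.007
t11.70 F [-0.34 -0.2   8.63] sd [0.43 0.43 0.25] P [ 0.5585 -0.0989  0.0572] sd [0. 0. 0.] E [ -0.223 -33.029  11.407   2.277   0.043] sd [0.013 0.013 0.002 0.002 0.001]
mount px [270.39 175.77] 17
plate bbox 250 290 170 185 c 270.52 177.84 485
```

View pics/s6.png

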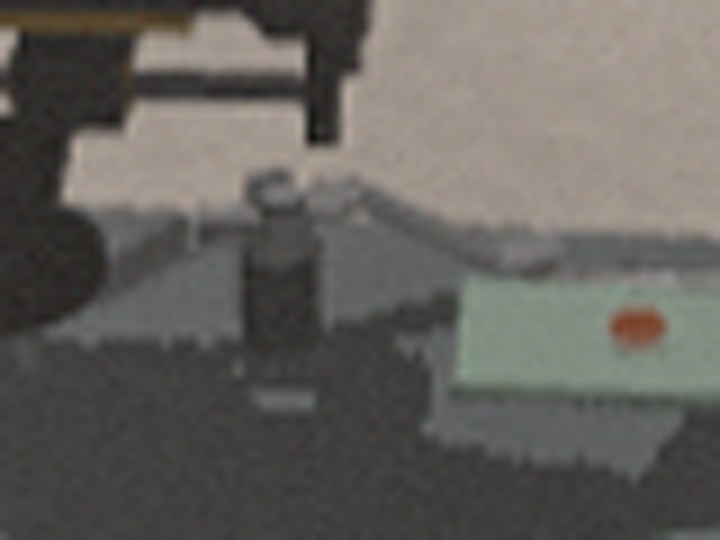

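```bash
python3 -m jog '[[0.0,0.0,0.02,0,0,0],[0.13,-0.06,0,0,0,0],[0.13,-0.05,0,0,0,0],[0.13,-0.05,0,0,0,0],[0.14,-0.05,0,0,0,0]]'
python3 - <<'E'
from h import *
mount();avg(3);mount()
s=capture("scene")
cv2.imwrite("pics/s7.png",cv2.resize(s["frame"][140:200,200:280],None,fx=9,fy=9,interpolation=cv2.INTER_CUBIC)[:,:,::-1])
E
```

```text
time_s: 12.22
tcp_pos: [0.5549, -0.1027, 0.0571]
ee_rot: [[-0.921, -0.389, 0.004], [-0.389, 0.921, 0.0], [-0.004, -0.002, -1.0]]
wrist_force: [0.2, 1.4, 9.1]
gripper_width: 0.002
mount px [270.42 175.84] 16
plate bbox 250 290 171 187 c 270.62 177.87 478
t12.42 F [-0.25  1.03  9.33] sd [0.66 0.2  0.42] P [ 0.5547 -0.1028  0.0571] sd [0. 0. 0.] E [ -0.607 -32.722  11.117   2.354  -0.055] sd [0.039 0.004 0.015 0.008 0.002]
mount px [270.41 175.84] 16
plate bbox 247 290 168 185 c 270.58 177.96 485
```

View pics/s7.png

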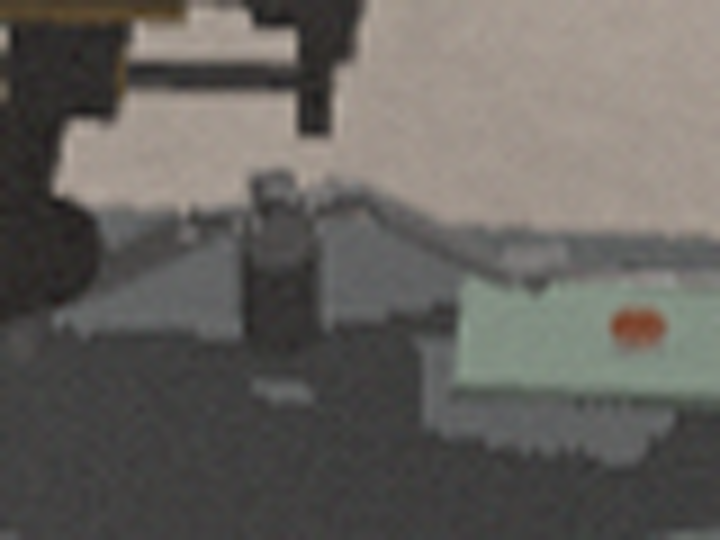

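The toe is now over the plate's edge (crop 535,288) and the mount hasn't moved (270.4,175.8). I'll continue.

```bash
python3 -m jog '[[0.13,-0.05,0,0,0,0],[0.14,-0.05,0,0,0,0],[0.14,-0.04,0,0,0,0],[0.14,-0.04,0,0,0,0],[0.14,-0.03,0,0,0,0]]'; python3 -c "
from h import *
mount();avg(2)";  python3 -m jog '[[0.14,-0.03,0,0,0,0],[0.14,-0.03,0,0,0,0],[0.14,-0.03,0,0,0,0],[0.14,-0.03,0,0,0,0],[0.14,-0.02,0,0,0,0]]'
python3 - <<'E'
from h import *
mount();avg(4);mount()
s=capture("scene")
cv2.imwrite("pics/s8.png",cv2.resize(s["frame"][140:200,200:280],None,fx=9,fy=9,interpolation=cv2.INTER_CUBIC)[:,:,::-1])
E
```

```text
time_s: 12.93
tcp_pos: [0.5495, -0.1073, 0.0571]
ee_rot: [[-0.921, -0.389, 0.005], [-0.389, 0.921, -0.0], [-0.004, -0.002, -1.0]]
wrist_force: [0.6, 1.0, 9.0]
gripper_width: 0.011
mount px [270.43 175.83] 16
plate bbox 250 290 171 185 c 271.06 178.06 463
t13.08 F [0.25 0.96 9.37] sd [0.65 0.08 0.41] P [ 0.5494 -0.1074  0.0571] sd [0. 0. 0.] E [ -0.555 -32.441  10.908   2.294  -0.15 ] sd [0.029 0.002 0.013 0.007 0.003]
time_s: 13.5
tcp_pos: [0.5439, -0.1114, 0.0572]
ee_rot: [[-0.921, -0.389, 0.005], [-0.389, 0.921, -0.0], [-0.005, -0.002, -1.0]]
wrist_force: [1.0, 1.5, 8.1]
gripper_width: 0.004
mount px [270.42 175.83] 16
plate bbox 248 290 171 186 c 271.53 178.37 447
t13.75 F [0.88 0.38 8.5 ] sd [0.71 0.4  0.38] P [ 0.5437 -0.1115  0.0572] sd [0. 0. 0.] E [ -0.379 -32.105  10.706   2.189  -0.253] sd [0.032 0.011 0.017 0.006 0.003]
mount px [270.41 175.82] 16
plate bbox 248 290 171 185 c 271.64 178.27 438
```

View pics/s8.png

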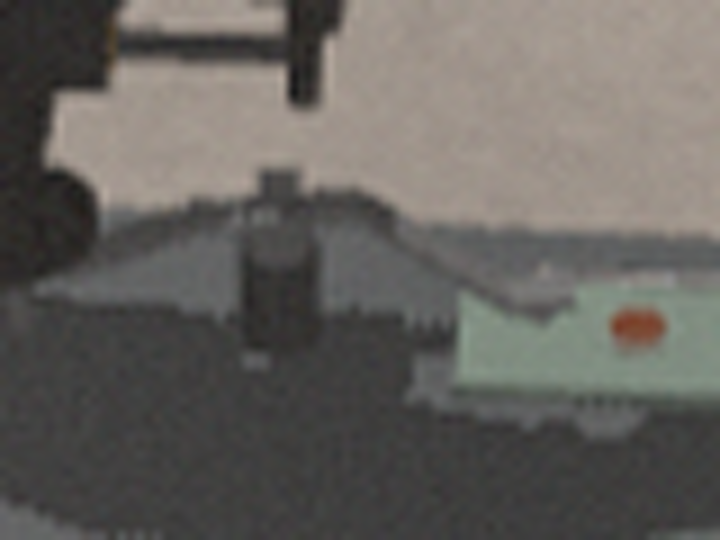

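The toe is well over the plate (crop 545,305) and the plate is still. Now the last stretch to q≈0.

```bash
python3 -m jog '[[0.14,-0.02,0.02,0,0,0],[0.14,-0.02,0,0,0,0],[0.14,-0.02,0,0,0,0],[0.14,-0.01,0,0,0,0],[0.14,-0.01,0,0,0,0]]'; python3 -c "
from h import *
mount();avg(2)";  python3 -m jog '[[0.14,-0.01,0,0,0,0],[0.14,0,0,0,0,0],[0.14,0,0,0,0,0],[0.14,0,0,0,0,0],[0.14,0,0,0,0,0]]'
python3 - <<'E'
from h import *
mount();avg(4);mount()
s=capture("scene");c=capture("top")
cv2.imwrite("pics/s9.png",cv2.resize(s["frame"][140:200,200:280],None,fx=9,fy=9,interpolation=cv2.INTER_CUBIC)[:,:,::-1])
cv2.imwrite("pics/t9.png",cv2.resize(c["frame"][190:270,220:310],None,fx=7,fy=7,interpolation=cv2.INTER_CUBIC)[:,:,::-1])
E
```

```text
time_s: 14.27
tcp_pos: [0.538, -0.1149, 0.057]
ee_rot: [[-0.921, -0.389, 0.006], [-0.389, 0.921, -0.0], [-0.005, -0.003, -1.0]]
wrist_force: [0.8, 1.4, 10.2]
gripper_width: 0.004
mount px [270.41 175.83] 16
plate bbox 250 290 170 185 c 272.33 178.39 419
t14.42 F [0.52 0.71 9.47] sd [0.55 0.1  0.38] P [ 0.5378 -0.115   0.057 ] sd [0. 0. 0.] E [ -0.276 -31.669  10.459   2.096  -0.328] sd [0.029 0.002 0.014 0.006 0.004]
time_s: 14.83
tcp_pos: [0.5318, -0.1178, 0.0571]
ee_rot: [[-0.921, -0.389, 0.006], [-0.389, 0.921, -0.0], [-0.006, -0.003, -1.0]]
wrist_force: [0.5, -0.1, 9.3]
gripper_width: 0.003
mount px [270.37 175.84] 16
plate bbox 250 290 171 185 c 272.33 178.26 433
t15.08 F [ 0.75 -0.2   8.82] sd [0.62 0.68 0.56] P [ 0.5315 -0.1179  0.0571] sd [0. 0. 0.] E [ -0.037 -31.246  10.283   1.976  -0.406] sd [0.028 0.012 0.02  0.004 0.003]
mount px [270.42 175.82] 16
plate bbox 250 290 170 185 c 272.27 178.12 426
```

View pics/s9.png

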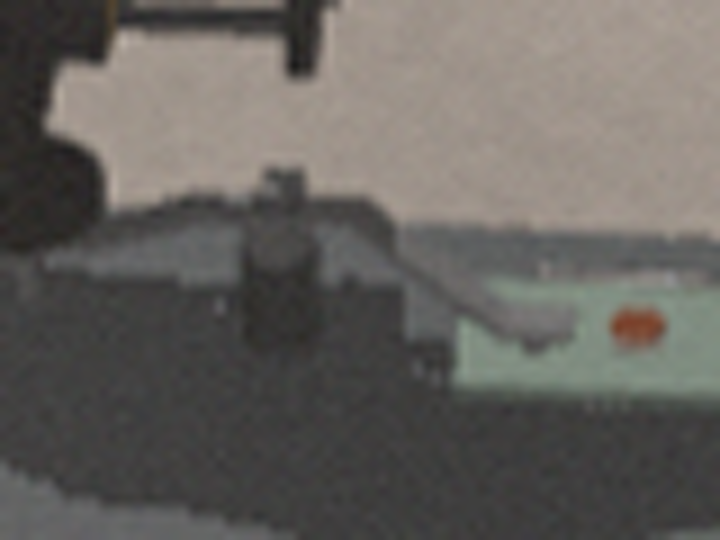

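View pics/t9.png

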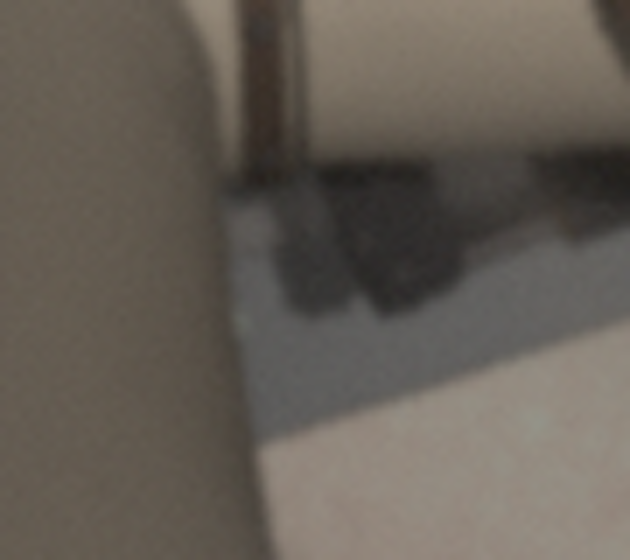

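Run:
```python
from h import *
s=capture("scene");c=capture("top");th,R,t,_=stagefit(c,c)
p=onz(s,555/9-.5+200,322/9-.5+140,.035);q=R.T@(p[:2]-t);print(q,np.arctan2(-q[0],q[1]))
for qq in(.2,.1,0,-.1):
    w=R@(.07*np.array([-np.sin(qq),np.cos(qq)]))+t;print(qq,(proj(s,[*w,.035])-[200,140])*9)
todo(.529,-.119,.057)
```

```text
[0.00766584 0.07661722] -0.0997219051433997
0.2 [525.94196606 270.97663671]
0.1 [528.29704905 285.4769303 ]
0 [528.16259577 300.12927755]
-0.1 [525.50578451 314.7880648 ]
tool cm [0.28 0.   0.  ] t 15.3333 f [ 1.36 -0.6   8.76] tcp [ 0.5316 -0.1179  0.057 ]
```

Tip angle ≈ 0.03 rad, and the toe image puts the clip between about -0.1 and 0.05. That's within tolerance, so I'll let go gently and look from clear above.

```bash
python3 -m jog '[[0,0,-0.1,0,0,0],[0,0,-0.15,0,0,0],[0,0,-0.15,0,0,0],[0,0,-0.2,0,0,0],[0,0,-0.2,0,0,0]]';python3 -m jog '[[0,0,-0.5,0,0,0],[0,0,-1,0,0,0],[0,0,-1,0,0,0],[0,0,-1,0,0,0],[0,0,0,0,0,0]]'
python3 - <<'E'
from h import *
mount();avg(2);mount()
s=capture("scene");c=capture("top")
cv2.imwrite("pics/s10.png",cv2.resize(s["frame"][140:200,190:290],None,fx=7.5,fy=7.5,interpolation=cv2.INTER_CUBIC)[:,:,::-1])
cv2.imwrite("pics/t10.png",c["frame"][:,:,::-1])
E
```

```text
time_s: 15.75
tcp_pos: [0.5278, -0.1178, 0.0625]
ee_rot: [[-0.922, -0.388, -0.003], [-0.388, 0.922, 0.0], [0.002, 0.001, -1.0]]
wrist_force: [-0.3, 0.3, 1.0]
gripper_width: 0.004
time_s: 16.17
tcp_pos: [0.5308, -0.1179, 0.1013]
ee_rot: [[-0.921, -0.389, 0.005], [-0.389, 0.921, -0.0], [-0.005, -0.002, -1.0]]
wrist_force: [-0.1, -1.1, -0.4]
gripper_width: 0.006
mount px [270.41 175.83] 16
plate bbox 250 290 170 185 c 272.18 178.06 427
t16.32 F [-0.82  0.39 -0.11] sd [0.17 0.05 0.61] P [ 0.5291 -0.1177  0.0989] sd [0.0002 0.     0.0003] E [ 2.1000e-02 -3.4981e+01  1.5275e+01  3.4450e+00 -4.9000e-02] sd [0.    0.026 0.054 0.02  0.001]
mount px [270.41 175.82] 16
plate bbox 250 290 171 185 c 272.39 178.08 424
```

View pics/s10.png

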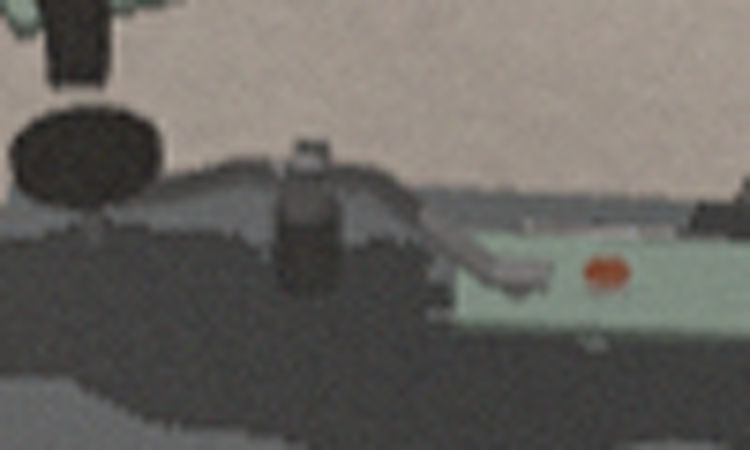

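View pics/t10.png

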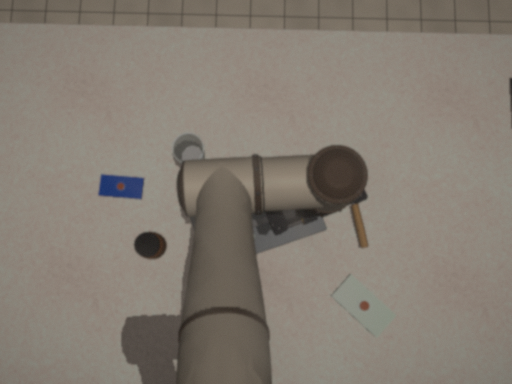

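The fingers are clear above the dish, whose centre is at crop (85,157). I'll check the angle from there.

Run:
```python
from h import *
s=capture("scene");c=capture("top");th,R,t,_=stagefit(c,c)
g=s["frame"].max(2)[150:172,188:215];m=(g<50).astype(np.uint8)
n,l,st,ce=cv2.connectedComponentsWithStats(m);i=1+st[1:,4].argmax();px=ce[i]+[188,150];print(px,st[i])
for P in(px,(85.5/7.5-.5+190,157.5/7.5-.5+140),(214.4,178.1)):
  for z in(.064,.067):
    p=onz(s,*P,z);q=R.T@(p[:2]-t);print(P,p,np.hypot(*q),np.arctan2(q[0],-q[1]))
todo(.529,-.119,.064)
```

```text
[201.02666667 160.52666667] [  4   5  19  12 150]
[201.02666667 160.52666667] [ 0.527006   -0.11906741  0.064     ] 0.07442488240661067 -0.024873223635168237
[201.02666667 160.52666667] [ 0.53079821 -0.11681933  0.067     ] 0.07364763734466145 0.03374803127357423
(200.9, 160.5) [ 0.52703711 -0.11940865  0.064     ] 0.0747579481376595 -0.02595273043400288
(200.9, 160.5) [ 0.53082918 -0.1171591   0.067     ] 0.07397400203974594 0.03240108319701943
(214.4, 178.1) [ 0.57820106 -0.05487801  0.064     ] 0.07547634759419694 1.13434058625106
(214.4, 178.1) [ 0.58177075 -0.05290893  0.067     ] 0.07890297643760334 1.1629620444891526
tool cm [ 0.01 -0.12  3.39] t 16.5667 f [ 0.64  0.28 -0.84] tcp [ 0.5287 -0.1178  0.0979]
```

q ≈ 0.0 (±0.03). I'll hold for over 2.5 s with nothing touching.

```bash
for i in 1 2 3 4 5 6; do python3 -m jog '[[0,0,0,0,0,0],[0,0,0,0,0,0],[0,0,0,0,0,0],[0,0,0,0,0,0],[0,0,0,0,0,0]]' | grep -E "time|force|tcp"; done
python3 - <<'E'
from h import *
mount()
c=capture("top");th,R,t,_=stagefit(c,c)
T=np.array([[-.9215,-.3885],[-.3885,.9215]])
P=lambda q:R@(.075*np.array([np.sin(q),-np.cos(q)]))+t
qs=np.linspace(0,1.14,31)
for k in range(6):
    print([np.round(100*T.T@(P(qs[i+1])-P(qs[i])),2).tolist() for i in range(5*k,5*k+5)],qs[5*k+5].round(2),P(qs[5*k+5]).round(4))
todo(.529,-.119,.064)
E
```

```text
time_s: 16.98
tcp_pos: [0.529, -0.1178, 0.0983]
wrist_force: [0.3, -0.7, 0.7]
time_s: 17.4
tcp_pos: [0.529, -0.1178, 0.0984]
wrist_force: [-0.1, -0.3, -0.4]
time_s: 17.82
tcp_pos: [0.529, -0.1178, 0.0984]
wrist_force: [0.7, 0.2, 0.0]
time_s: 18.23
tcp_pos: [0.529, -0.1178, 0.0983]
wrist_force: [-0.2, -0.6, -0.4]
time_s: 18.65
tcp_pos: [0.529, -0.1178, 0.0983]
wrist_force: [0.7, 0.1, -0.2]
time_s: 19.07
tcp_pos: [0.529, -0.1178, 0.0983]
wrist_force: [0.2, 0.7, 0.6]
mount px [270.43 175.83] 16
plate bbox 250 290 169 185 c 272.6 178.02 423
[[-0.28, -0.01], [-0.28, 0.0], [-0.28, 0.01], [-0.28, 0.02], [-0.28, 0.04]] 0.19 [ 0.5418 -0.1128]
[[-0.28, 0.05], [-0.28, 0.06], [-0.28, 0.07], [-0.27, 0.08], [-0.27, 0.09]] 0.38 [ 0.5532 -0.1043]
[[-0.27, 0.1], [-0.26, 0.11], [-0.26, 0.12], [-0.25, 0.13], [-0.25, 0.14]] 0.57 [ 0.5628 -0.0939]
[[-0.24, 0.15], [-0.24, 0.16], [-0.23, 0.17], [-0.23, 0.17], [-0.22, 0.18]] 0.76 [ 0.5703 -0.0817]
[[-0.21, 0.19], [-0.2, 0.2], [-0.2, 0.21], [-0.19, 0.21], [-0.18, 0.22]] 0.95 [ 0.5753 -0.0684]
[[-0.17, 0.23], [-0.16, 0.23], [-0.15, 0.24], [-0.14, 0.25], [-0.14, 0.25]] 1.14 [ 0.5778 -0.0544]
tool cm [ 0.04 -0.11  3.44] t 19.1667 f [ 0.01 -0.29  0.41] tcp [ 0.529  -0.1178  0.0984]
```

Held from 16 s to 19 s with the plate unmoved. Now back down in stages. With the toe resting on the plate, the dish floor should be near 0.058 and stiff up to about 7.5 N.

```bash
python3 -m jog '[[0,0,1.2,0,0,0],[0,0,1.2,0,0,0],[0,0,1.0,0,0,0],[0,0,0.4,0,0,0],[0,0,0,0,0,0]]'; python3 -c "
from h import *
avg(4)"
python3 -m jog '[[0,0,0.1,0,0,0],[0,0,0.1,0,0,0],[0,0,0.05,0,0,0],[0,0,0,0,0,0],[0,0,0,0,0,0]]'; python3 -c "
from h import *
avg(4)"
```

```text
time_s: 19.58
tcp_pos: [0.5285, -0.1178, 0.0598]
ee_rot: [[-0.921, -0.389, -0.002], [-0.389, 0.921, -0.0], [0.002, 0.001, -1.0]]
wrist_force: [-0.3, -1.1, 0.3]
gripper_width: 0.004
t19.78 F [ 0.14 -0.15 -0.01] sd [0.6  0.43 0.3 ] P [ 0.5293 -0.1178  0.0606] sd [0.0001 0.     0.0002] E [ 5.0000e-03 -3.5469e+01  1.3516e+01  3.0440e+00 -8.0000e-02] sd [0.005 0.099 0.09  0.024 0.016]
time_s: 20.2
tcp_pos: [0.5297, -0.1178, 0.0591]
ee_rot: [[-0.921, -0.389, 0.002], [-0.389, 0.921, -0.0], [-0.002, -0.001, -1.0]]
wrist_force: [-1.0, 0.8, 6.0]
gripper_width: 0.004
t20.40 F [-0.8   0.96  6.28] sd [0.34 0.36 0.32] P [ 0.5297 -0.1178  0.0591] sd [0. 0. 0.] E [ -0.365 -32.733  12.588   2.777   0.308] sd [0.002 0.007 0.002 0.    0.001]
```

```bash
python3 -m jog '[[0,0,0.05,0,0,0],[0,0,0.05,0,0,0],[0,0,0,0,0,0],[0,0,0,0,0,0],[0,0,0,0,0,0]]'; python3 -c "
from h import *
avg(4)"
python3 -m jog '[[0,0,0.05,0,0,0],[0,0,0.05,0,0,0],[0,0,0,0,0,0],[0,0,0,0,0,0],[0,0,0,0,0,0]]'; python3 -c "
from h import *
avg(4);mount()"
```

```text
time_s: 20.82
tcp_pos: [0.5298, -0.1177, 0.0584]
ee_rot: [[-0.921, -0.389, 0.002], [-0.389, 0.921, -0.0], [-0.002, -0.001, -1.0]]
wrist_force: [-1.3, 1.7, 7.2]
gripper_width: 0.008
t21.02 F [-2.2   1.72  7.74] sd [0.36 0.15 0.32] P [ 0.5299 -0.1177  0.0584] sd [0. 0. 0.] E [ -0.613 -31.95   12.299   2.753   0.409] sd [0.001 0.003 0.    0.    0.   ]
time_s: 21.43
tcp_pos: [0.53, -0.1177, 0.0576]
ee_rot: [[-0.921, -0.389, 0.003], [-0.389, 0.921, -0.0], [-0.002, -0.001, -1.0]]
wrist_force: [-2.5, 1.3, 8.7]
gripper_width: 0.005
t21.63 F [-2.27  2.36  9.11] sd [0.19 0.44 0.52] P [ 0.5299 -0.1176  0.0576] sd [0. 0. 0.] E [ -0.808 -31.533  12.13    2.761   0.463] sd [0.001 0.003 0.    0.    0.   ]
mount px [270.4  175.83] 16
plate bbox 250 292 168 185 c 272.4 178.12 427
```

```bash
python3 -m jog '[[0,0,0.03,0,0,0],[0,0,0.02,0,0,0],[0,0,0,0,0,0],[0,0,0,0,0,0],[0,0,0,0,0,0]]'; python3 -c "
from h import *
avg(4)"
python3 -m jog '[[-0.14,0,0,0,0,0],[-0.14,0,0,0,0,0],[-0.14,0,0,0,0,0],[-0.14,0.01,0,0,0,0],[-0.14,0.01,0,0,0,0]]'
python3 - <<'E'
from h import *
mount();avg(4);mount()
s=capture("scene")
cv2.imwrite("pics/s11.png",cv2.resize(s["frame"][140:200,190:290],None,fx=7.5,fy=7.5,interpolation=cv2.INTER_CUBIC)[:,:,::-1])
E
```

```text
time_s: 22.1
tcp_pos: [0.53, -0.1176, 0.0572]
ee_rot: [[-0.921, -0.389, 0.003], [-0.389, 0.921, -0.0], [-0.002, -0.001, -1.0]]
wrist_force: [-2.2, 1.9, 9.6]
gripper_width: 0.006
t22.30 F [-1.84  1.87  9.24] sd [0.42 0.61 0.32] P [ 0.53   -0.1176  0.0572] sd [0. 0. 0.] E [ -0.905 -31.326  12.042   2.765   0.488] sd [0.    0.001 0.    0.    0.   ]
time_s: 22.72
tcp_pos: [0.5365, -0.1151, 0.0573]
ee_rot: [[-0.921, -0.389, 0.003], [-0.389, 0.921, -0.001], [-0.002, -0.002, -1.0]]
wrist_force: [-1.1, 0.4, 9.1]
gripper_width: 0.004
mount px [270.39 175.83] 16
plate bbox 250 290 170 185 c 272.2 178.44 425
t22.97 F [-1.58  0.86  8.71] sd [0.23 0.44 0.47] P [ 0.5367 -0.115   0.0573] sd [0. 0. 0.] E [ -0.191 -31.854  11.957   2.428   0.359] sd [0.037 0.01  0.019 0.006 0.004]
mount px [270.41 175.84] 16
plate bbox 250 290 171 185 c 272.21 178.51 420
```

View pics/s11.png

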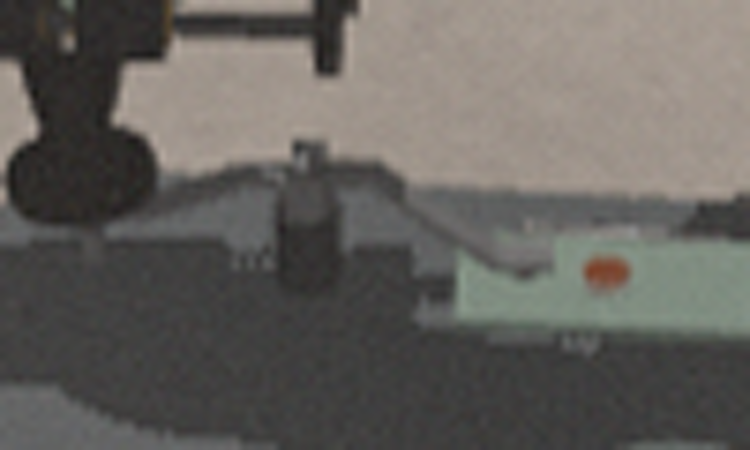

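The toe is swinging back (crop 525,265) and the plate is still. I'll continue the arc.

```bash
python3 -m jog '[[-0.28,0.02,0.02,0,0,0],[-0.28,0.03,0,0,0,0],[-0.28,0.04,0,0,0,0],[-0.28,0.05,0,0,0,0],[-0.28,0.06,0,0,0,0]]'; python3 -c "
from h import *
mount();avg(3)"
python3 -m jog '[[-0.28,0.07,0,0,0,0],[-0.27,0.08,0,0,0,0],[-0.27,0.09,0,0,0,0],[-0.27,0.10,0,0,0,0],[-0.26,0.11,0,0,0,0]]'; python3 -c "
from h import *
mount();avg(3)"
```

```text
time_s: 23.48
tcp_pos: [0.549, -0.108, 0.0572]
ee_rot: [[-0.921, -0.389, 0.003], [-0.389, 0.921, -0.001], [-0.003, -0.002, -1.0]]
wrist_force: [-1.1, -0.0, 9.5]
gripper_width: 0.008
mount px [270.42 175.84] 16
plate bbox 250 290 171 185 c 270.91 178.1 466
t23.68 F [-0.7   0.15  8.88] sd [0.51 0.17 0.14] P [ 0.5494 -0.1078  0.0573] sd [0. 0. 0.] E [ -0.    -32.599  11.753   2.286   0.176] sd [0.071 0.011 0.033 0.014 0.006]
time_s: 24.1
tcp_pos: [0.56, -0.0987, 0.0574]
ee_rot: [[-0.921, -0.39, 0.004], [-0.39, 0.921, -0.001], [-0.003, -0.003, -1.0]]
wrist_force: [-0.9, -1.4, 7.9]
gripper_width: 0.001
mount px [270.39 175.83] 16
plate bbox 250 290 170 185 c 270.32 177.78 488
t24.30 F [-0.11  0.35  8.43] sd [0.25 0.52 0.26] P [ 0.5603 -0.0984  0.0574] sd [0. 0. 0.] E [  0.125 -33.305  11.703   2.215   0.082] sd [0.077 0.009 0.029 0.016 0.003]
```

```bash
python3 -m jog '[[-0.26,0.11,0.02,0,0,0],[-0.26,0.12,0.01,0,0,0],[-0.25,0.13,0,0,0,0],[-0.25,0.14,0,0,0,0],[-0.24,0.15,0,0,0,0]]'; python3 -c "
from h import *
mount();avg(3)"
python3 -m jog '[[-0.24,0.16,0,0,0,0],[-0.23,0.17,0,0,0,0],[-0.23,0.17,0,0,0,0],[-0.22,0.18,0,0,0,0],[-0.21,0.19,0,0,0,0]]'; python3 -c "
from h import *
mount();avg(3)"
python3 -m jog '[[-0.20,0.20,0,0,0,0],[-0.20,0.21,0,0,0,0],[-0.19,0.21,0,0,0,0],[-0.18,0.22,0,0,0,0],[-0.17,0.23,0,0,0,0]]'
python3 - <<'E'
from h import *
mount();avg(3)
s=capture("scene");c=capture("top");th,R,t,_=stagefit(c,c)
q=R.T@(sense()["tcp_pos"][:2]-t);print(np.hypot(*q),np.arctan2(q[0],-q[1]))
cv2.imwrite("pics/s12.png",cv2.resize(s["frame"][140:200,190:290],None,fx=7.5,fy=7.5,interpolation=cv2.INTER_CUBIC)[:,:,::-1])
E
```

```text
time_s: 24.72
tcp_pos: [0.569, -0.0877, 0.0571]
ee_rot: [[-0.921, -0.389, 0.004], [-0.389, 0.921, -0.001], [-0.003, -0.002, -1.0]]
wrist_force: [-1.1, -0.8, 8.8]
gripper_width: 0.008
mount px [270.41 175.82] 16
plate bbox 250 290 168 185 c 270.37 177.79 486
t24.92 F [-0.9   0.27  8.8 ] sd [0.24 0.08 0.12] P [ 0.5692 -0.0874  0.0572] sd [0. 0. 0.] E [ 3.0000e-03 -3.3720e+01  1.1907e+01  2.3070e+00  1.9300e-01] sd [0.084 0.007 0.027 0.019 0.   ]
time_s: 25.33
tcp_pos: [0.5758, -0.0753, 0.0571]
ee_rot: [[-0.921, -0.389, 0.003], [-0.389, 0.921, -0.001], [-0.003, -0.002, -1.0]]
wrist_force: [-2.2, -1.2, 9.1]
gripper_width: 0.006
mount px [270.42 175.83] 16
plate bbox 250 290 170 185 c 270.2 177.82 485
t25.53 F [-1.29 -0.16  9.14] sd [0.64 0.13 0.79] P [ 0.5759 -0.075   0.0571] sd [0. 0. 0.] E [ -0.055 -34.121  12.224   2.418   0.336] sd [0.095 0.004 0.022 0.021 0.001]
time_s: 25.95
tcp_pos: [0.5799, -0.0617, 0.057]
ee_rot: [[-0.921, -0.389, 0.003], [-0.389, 0.921, -0.001], [-0.002, -0.002, -1.0]]
wrist_force: [-1.5, -1.0, 8.8]
gripper_width: 0.006
mount px [270.41 175.84] 16
plate bbox 250 290 170 186 c 270.33 177.85 494
t26.15 F [-1.76  0.04  9.24] sd [0.14 0.36 0.23] P [ 0.58   -0.0615  0.057 ] sd [0. 0. 0.] E [ 1.0000e-02 -3.4372e+01  1.2514e+01  2.4710e+00  4.7600e-01] sd [0.104 0.003 0.015 0.025 0.002]
0.07811037844780691 1.05197201709233
```

View pics/s12.png

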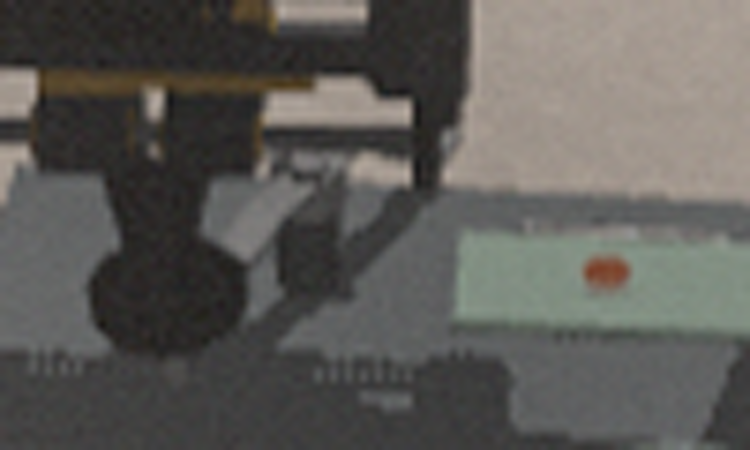

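The clip is clear of the plate at about 1.05 rad. One last short bit of arc, then lift off.

```bash
python3 -m jog '[[-0.03,0.25,0,0,0,0],[-0.02,0.25,0,0,0,0],[0,0.2,0,0,0,0],[0,0,0,0,0,0],[0,0,0,0,0,0]]'
python3 -m jog '[[0,0,-0.15,0,0,0],[0,0,-0.2,0,0,0],[0,0,-0.2,0,0,0],[0,0,-0.2,0,0,0],[0,0,-0.3,0,0,0]]'
python3 -m jog '[[0,0,-1,0,0,0],[0,0,-2,0,0,0],[0,0,-3,0,0,0],[0,0,-3,0,0,0],[0,0,-1,0,0,0]]'
python3 -m jog '[[3.4,-2,-0.5,0,0,0],[3.4,-2.3,-0.5,0,0,0],[3.4,-2.3,0,0,0,0],[3.4,-2.3,0,0,0,0],[3.4,-2.3,0,0,0,0]]'
python3 -m jog '[[3.4,-2.3,0,0,0,0],[3.4,-2.3,0,0,0,0],[3.4,-2.3,0,0,0,0],[1,-1,0,0,0,0],[0,0,0,0,0,0]]'
python3 - <<'E'
from h import *
avg(3);mount()
s=capture("scene");c=capture("top");th,R,t,_=stagefit(c,c)
cv2.imwrite("pics/s13.png",s["frame"][:,:,::-1])
cv2.imwrite("pics/t13.png",cv2.resize(c["frame"][140:290,160:350],None,fx=4,fy=4,interpolation=cv2.INTER_CUBIC)[:,:,::-1])
a=cv2.imread("pics/top0.png");f=c["frame"].astype(int);
for f in(a[:,:,::-1].astype(int),c["frame"].astype(int)):
    m=((f[:,:,1]-f[:,:,0]>3)).astype(np.uint8)[140:290,160:350];n,l,st,ce=cv2.connectedComponentsWithStats(m);i=1+st[1:,4].argmax();print("plate",ce[i]+[160,140],st[i])
E
```

```text
time_s: 26.67
tcp_pos: [0.5806, -0.0547, 0.0579]
ee_rot: [[-0.921, -0.39, 0.009], [-0.39, 0.921, -0.0], [-0.009, -0.004, -1.0]]
wrist_force: [2.1, -0.2, 7.5]
gripper_width: 0.004
time_s: 27.08
tcp_pos: [0.5755, -0.0548, 0.065]
ee_rot: [[-0.922, -0.388, -0.002], [-0.388, 0.922, 0.0], [0.002, 0.001, -1.0]]
wrist_force: [-0.8, -0.2, -0.1]
gripper_width: 0.006
time_s: 27.5
tcp_pos: [0.578, -0.0549, 0.1699]
ee_rot: [[-0.921, -0.389, 0.006], [-0.389, 0.921, -0.0], [-0.005, -0.002, -1.0]]
wrist_force: [0.5, 0.8, 1.1]
gripper_width: 0.001
time_s: 27.92
tcp_pos: [0.4611, -0.2249, 0.1752]
ee_rot: [[-0.921, -0.389, -0.002], [-0.389, 0.921, 0.001], [0.001, 0.001, -1.0]]
wrist_force: [0.9, -0.7, -0.0]
gripper_width: 0.008
time_s: 28.33
tcp_pos: [0.3882, -0.3422, 0.1748]
ee_rot: [[-0.923, -0.384, -0.002], [-0.384, 0.923, 0.001], [0.002, 0.002, -1.0]]
wrist_force: [-0.4, 0.8, 0.1]
gripper_width: 0.004
t28.48 F [ 0.35  0.69 -0.25] sd [0.35 0.1  0.39] P [ 0.3898 -0.3404  0.1749] sd [0.0005 0.0005 0.0001] E [ -0.767 -30.074  16.983   3.868  -0.04 ] sd [0.119 0.011 0.032 0.026 0.001]
mount px [270.31 175.86] 15
plate bbox 250 298 170 186 c 270.23 177.82 476
plate [230.13930886 233.67602592] [ 46  76  49  36 926]
plate [230.08877005 233.62139037] [ 46  76  49  36 935]
```

View pics/s13.png

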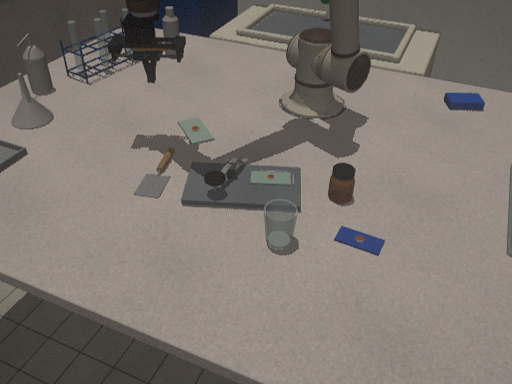

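View pics/t13.png

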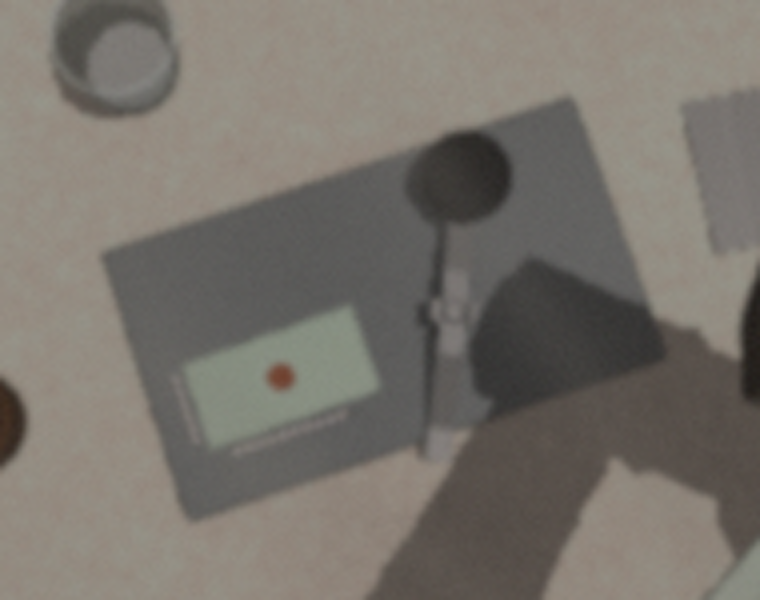

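The clip is back where it stood: dish at top crop (460,177), toe at (437,447). The plate is within 0.1 px of its start, the bystanders haven't moved and the arm is away. I'll hand it in.

```bash
python3 -m jog '[[0,0,0,0,0,0],[0,0,0,0,0,0],[0,0,0,0,0,0],[0,0,0,0,0,0],[0,0,0,0,0,0]]' | head -2; python3 -c "
from station import finish_job
print(finish_job())"
```

```text
time_s: 29.05
tcp_pos: [0.3909, -0.3402, 0.1754]
the job is handed in; nothing more can be done
None
```

I pressed the plate's bare near end with the clip, swung the clip clear again, and handed the job in at about 29 s of the 58 s allowed. `finish_job` reports no verdict, so what follows rests on my own measurements.

- **Pressing the dish:** I felt for the floor with shut fingers and met it at z ≈ 63 mm. I then pressed at about 8.4–9.5 N vertically, with no averaged reading above 9.5 N. Up to about 3 N of sideways friction came on top, well below the 14 N limit.
- **On the plate:** I swung the clip from about 1.14 rad to 0.0 ± 0.03 rad and let go. The fingers were clear of it for about 3 s.
- **Clear again:** I raised the toe the same way and swung the clip back to about where it stood, roughly 1.1 rad.

**Last checks:**
- The dish and toe are at their starting pixels in the top view.
- The plate's centre is within 0.1 pixel (about 0.2 mm) of its start.
- The jar, beaker and spatula show no movement by eye.
- The arm is away, with the wrist force at noise level.

**Weaker checks:**
- Single force readings scattered by up to about 1 N, so I averaged several and compared them with the joint torques.
- An early camera estimate of the toe lift gave only about 3 mm, against the 5 mm needed. That disagreed with the force reading, but the plate did not move as the toe passed over it.

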